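Set the day wheel of the desk dater and stamp the ticket book

TASK

It is the first day of the week: flick the star-shaped day wheel of the desk dater round with a fingertip until the lug that carries the round stud has clicked into place facing the pointed index, and push the ticket book along between its guides until it is fully home against the stop under the head. Only when both are right, press the black plunger cap down until the stamp bears firmly on the ticket book, and let the cap rise again. Touch and push only: lift nothing, and leave the other things on the counter where they are.

Things in the scene. Friction and masses are not known exactly. Their poses are not given: they have to be found in the camera images.
- dater: desk dater fixed to the counter: steel base plate (265 x 140 x 4 mm), grey column, grey arm overhanging the plate (46 mm wide, 42 to 78 mm above the counter). Origin on the counter, z up; +x along the guides from the open front to the column (roughly the robot's left). Plate x -0.115 to 0.150, arm from x = -0.015 back, wheel axis x = 0.095, cap x = 0.008, all y = 0
- stop (a point): middle of the stop for the ticket book, on the plate; the stop face lies across the dater's x axis at x = 0.060. Two guide rails run from it to the mouth at x = -0.086: 108 mm apart inside, tops 20 mm above the counter, slightly flared at the mouth
- day_wheel (a joint): angle of the day wheel (flat aluminium star on the arm, upright axis), rad, counter-clockwise positive from above, endless both ways; 0 or any whole turn: stud lug faces the index. A sprung detent gives 7 clicks a turn, 0.898 apart, one with the stud lug at the index; about 5 N at a lug turns it; pushed past half a step it snaps on to the next click, else it falls back
- wheel_axis (a point): centre of the day wheel, 87 mm above the counter, fixed on the dater. The wheel is 10 mm thick (82 to 92 mm above the counter): disc of radius 34 mm and seven even radial lugs, 5 mm thick, out to radius 46 mm. It overhangs the arm's sides, so a fingertip can reach down between two lugs on either side of the arm
- wheel_stud (a point): top centre of the round stud (9 mm across, standing up 10 mm above the wheel) on the marked lug, 40 mm from the wheel axis; turns with the wheel
- index_tip (a point): point of the fixed index, a small dark pointed nose on top of the arm between plunger and wheel (top 90 mm above the counter). It points at the wheel axis from 50.6 mm away, so the stud's centre is 10.6 mm from it when set
- plunger: round black cap, 33 mm across, on a stem through the arm's front end, with the stamp block (26 x 30 mm) below the arm. Origin: centre of the cap's top, 108 mm above the counter at rest. Slides straight down: meets the home ticket book after about 11.5 mm, own stop at 15 mm; its spring resists with 2 N at first, 7 N at 12 mm, and lifts it again
- ticket_book: ticket book, a flat pad 152 x 102 x 17 mm, about 0.12 kg, lying on the plate between the rails, long side along them; underside 4, top 21 mm above the counter. Origin: centre of its underside, x along the long side. It starts 25 to 50 mm short of the stop; fully home its origin is at x = -0.016 and its front end at x = -0.092 of the dater. About 1 N slides it
- rubber_stamp: bystander: wooden hand stamp, 26 x 52 x 85 mm, standing; origin under its centre
- label_block: bystander: white block of labels, 35 x 70 x 31 mm; origin under its centre
- marker: bystander: marker pen lying, 136 x 11 x 11 mm; origin under its centre, x along it
- pin_tin: bystander: round tin, 66 mm across, 26 mm high; origin under its centre
- stapler: bystander: stapler, 155 x 41 x 43 mm; origin under its centre, x along it
- ink_pad: bystander: flat ink pad, 75 x 110 x 19 mm; origin under its centre
There are look-alikes about, which are no part of the job. Leave any blue look-alike of the ticket_book alone.

How it is judged:
On the way, in this order (a step that is already met when the one before it is completed fails the run):
1. the lug with the stud stands at rest in its click facing the index, and the ticket book is fully home (horizontal distance between wheel_stud and index_tip below 0.014 m and y of wheel_stud in the frame of dater between -0.005 and 0.005 m and velocity of joint day_wheel between -0.3 and 0.3 rad/s and x of ticket_book in the frame of dater above -0.0195 m), for 0.2 s.
2. the plunger is pressed down and the stamp bears on the ticket book with more than 3 N (contact force between plunger and ticket_book above 3 N), for 0.1 s.
At the end, for the whole second after the job is handed in: The stud is within 5 mm of the line from the wheel axis to the index and on the index's side, the ticket book lies flat within 3.5 mm of fully home, and the plunger is up again (within 3 mm of rest) (horizontal distance between wheel_stud and index_tip below 0.014 m and y of wheel_stud in the frame of dater between -0.005 and 0.005 m and x of ticket_book in the frame of dater above -0.0195 m and z of plunger in the frame of dater above 0.105 m and z of ticket_book in the frame of dater below 0.008 m and linear speed of ticket_book below 0.02 m/s); the robot touches nothing.
It fails at once if the plunger is pressed (5 mm or more) while the stud is not at the index or the ticket book is not home (z of plunger in the frame of dater below 0.103 m and (not (horizontal distance between wheel_stud and index_tip below 0.014 m and y of wheel_stud in the frame of dater between -0.005 and 0.005 m) or not (x of ticket_book in the frame of dater above -0.0195 m))).
It fails at once if the ticket book is lifted (more than 12 mm) or tipped (z of ticket_book in the frame of dater above 0.0165 m or angle between ticket_book's own z axis and vertical above 0.15 rad).
It fails at once if another thing is moved by more than 25 mm, lifted or knocked over (distance of any of rubber_stamp, label_block, marker, pin_tin, stapler, ink_pad from where it was at the start of the episode above 0.025 m or angle between any of rubber_stamp, label_block, marker, pin_tin, stapler, ink_pad's own z axis and vertical above 0.3 rad).
It also fails if it takes over 64 s, if anything falls off the work surface, if the arm or the gripper's body presses on something with over 40 N, if the wrist force passes 120 N, or if a joint passes its speed limit or range.

ROBOT

A 7-joint arm with a two-finger parallel gripper is mounted at the origin on a cart in front of the work surface, level with it; the furniture and walls round the work are solid. World frame = base frame: x ahead of the robot, y to its left, z up, the work surface at z = 0. Lengths are in m, angles in rad, forces in N, time in s.
With the tool pointing down it reaches from about 0.4 to 0.85 m from the base axis. Payload 10.4 kg.
Tool frame: the origin (TCP) lies at the very end of the fingers, on their centre line; the grasp point (between the pads) lies 19 mm behind it (manip.grip_point_offset is the distance from the TCP to the grasp point, in m); z points along the fingers, y is the line along which they close (so a half turn about z gives the same grasp; the last joint's range is limited). The gripper opens to 85 mm and grips with 20 to 120 N. Pads are 22 mm wide; open, the fingers measure 114 mm over their backs; the gripper's body (76 mm by 85 mm) begins 54 mm behind the grasp point. The pads swing forward as they close: fully open they stand 13 mm farther back than shut.
Start: joints at [1.143, 0.332, -0.065, 1.46, 0.022, 1.35, -0.088], TCP at [0.246, -0.575, 0.231] pointing down, gripper open.
Joint ranges: [-2.6, 2.6], [-0.5, 2.12], [-1.47, 1.34], [0.16, 2.42], [-1.27, 4.41], [0.06, 2.06], [-2.6, 2.6]. Speed limits (rad/s): [2.22, 2.22, 2.79, 2.79, 3.14, 3.14, 3.14].

INTERFACE

Orientations are given as a unit quaternion [x, y, z, w].
In Python, from workcell import manip gives the robot as it stands. The module is installed in compiled form; this text tells all that it offers.
- The arm moves only by the shell command python3 -m inch 'ROWS' [OPENING] [FORCE]. ROWS is JSON, a list of rows, each a list of 2 entries, a list of its own where there are three numbers: the shift along the tool's x, y, z each as a share of 0.08 m, from -1 to 1, then the turn, a rotation vector about the tool's x, y, z each as a share of 45 degrees, from -1 to 1. A call has exactly 10 rows; each row is the pose to reach, as a shift and turn from the pose commanded when the call began, along the tool's axes at that moment; what a row does not reach only later rows make up. A row lasts 1/10 s, in which the tool goes at most 50 mm and 8.59 degrees, less where a joint would pass 70% of its speed; a pose out of reach is approached as far as the arm can. A call with a number of a shift or a turn outside -1 to 1 is refused whole. A call with a gripper value outside its range is refused whole. OPENING is the opening, from 0 (shut) to 1 (fully open), set as the call begins (- or left out, the last holds). The fingers move at their own pace and stop on an object; FORCE is the grip in N (left out, the last holds). Time passes only in rows, so rows that repeat a pose let the fingers close, or fill a call up. It gives the time, the measured TCP pose, the force, the opening and the grip force at its end, in the units of the state.
- manip.get_obs(): the state, without advancing time (a new reading comes with each control period).
- manip.camera(name): name is "side" or "top"; returns the picture (384x512x3 uint8, red, green, blue); there is no depth.
- manip.camera_params(name): a dict with "fov_y" (degrees; the focal length in pixels is half the picture's height over the tangent of half this angle, whatever the lens; pixels are square), "cx", "cy" (the principal point, pixels), "camera_from_world" (4x4, takes a point from world to camera coordinates). Camera axes: x right, y up, looking along -z (the intrinsics and any distortion apply to the point x, -y, -z); pixel columns grow to the right and rows downward; lengths in m; the calibration is good to about 2 mm. A picture is of the moment at which its call begins. camera_params takes no time and is no camera call.
- manip.hand_in(): hands the job in; it is judged then, once.
The state is a dict: "clock": time; "joint_pos": joint angles; "joint_velocities": joint speeds; "tau": joint torques, N m; "position": TCP position; "ee_rot": TCP orientation; "ft_force": force on the tool from outside, world axes, zero at the start; "torque": the same for the moment, N m; "grip_width": opening from 0.0 (shut) to 1.0 (fully open); "grasp_force": force on a finger pad.
Only numpy, scipy, OpenCV 4.12 (cv2) and the standard library are available. Lean on these libraries where they do the work, as an engineer would, in place of code of your own. Each camera call takes 0.05 s, during which the arm holds its last target. There are 200 camera calls.

## Working session

There is one attempt and no reset: what is moved stays moved. The work goes in short steps, Python scripts to look and compute and a shell command to move; the robot and the scene stay as the last step left them, time stands still between calls to the robot, and variables do not carry over. Pictures are saved under pics/ and viewed, at most 10 in all, crops included, and the job is handed in when it is done.

```bash
mkdir -p pics
python3 - <<'E'
from workcell import manip
import cv2,numpy as np
for n in("top","side"):
    im=manip.camera(n); cv2.imwrite(f"pics/{n}0.png",cv2.resize(im[:,:,::-1],(800,600),interpolation=cv2.INTER_CUBIC))
    cv2.imwrite(f"raw_{n}0.png",im[:,:,::-1])
    p=manip.camera_params(n); print(n,p)
o=manip.get_obs(); print(o)
E
```

```text
top {'fov_y': 42.32496660958854, 'cx': 252.9196561046067, 'cy': 192.70812234860125, 'camera_from_world': array([[-0.00410942, -0.99998169, -0.00444316, -0.04346114],
       [ 0.99761455, -0.00440578,  0.06888969, -0.6045026 ],
       [-0.06890801, -0.00414947,  0.99761439, -1.62494585],
       [ 0.        ,  0.        ,  0.        ,  1.        ]])}
side {'fov_y': 50.005601282149975, 'cx': 255.41750547190318, 'cy': 191.8308976181477, 'camera_from_world': array([[-0.93255519, -0.36087155,  0.01060851,  0.5276154 ],
       [ 0.19277868, -0.47289929,  0.85976895, -0.24326964],
       [-0.3052494 ,  0.80382709,  0.51057303, -1.00702011],
       [ 0.        ,  0.        ,  0.        ,  1.        ]])}
{'clock': 0.1, 'joint_pos': array([ 1.14343797,  0.33280364, -0.06470587,  1.46084996,  0.02158766,
        1.34987821, -0.08849564]), 'joint_velocities': array([ 8.79706156e-05, -2.83436349e-03,  1.46990344e-03, -3.03474827e-03,
        2.49493792e-04, -6.14610952e-04,  1.78891726e-04]), 'tau': array([ 2.20997630e-03, -6.26740122e+01,  4.94864839e-02, -3.92428422e+01,
        1.63334375e-02,  6.92769274e-03,  3.37365805e-05]), 'position': array([ 0.24599946, -0.57419671,  0.23060215]), 'ee_rot': array([ 9.79588307e-01,  2.01013339e-01, -1.45206602e-04, -6.04991237e-04]), 'ft_force': array([-0.47493587, -0.27000793,  0.25420648]), 'torque': array([0.01483065, 0.01009494, 0.02957855]), 'grasp_force': 0.0, 'grip_width': 1.0011397997191616}
```

View pics/top0.png

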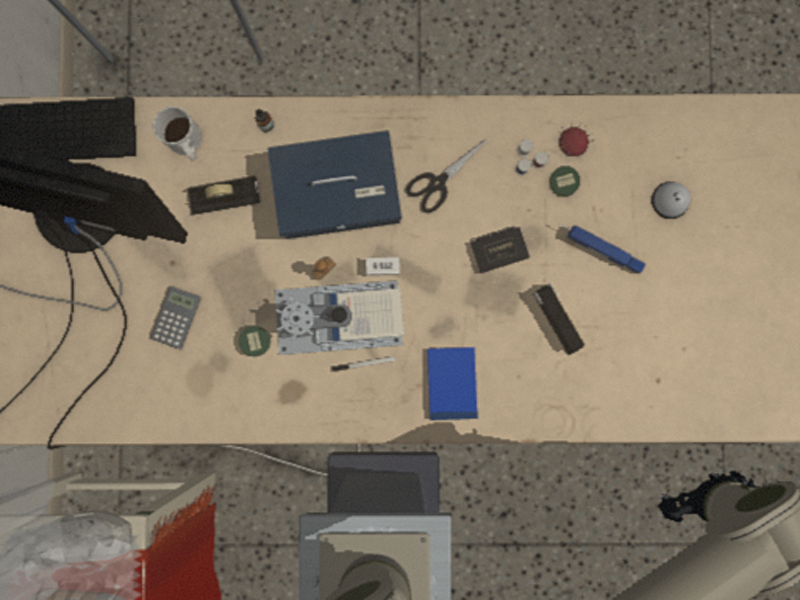

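View pics/side0.png

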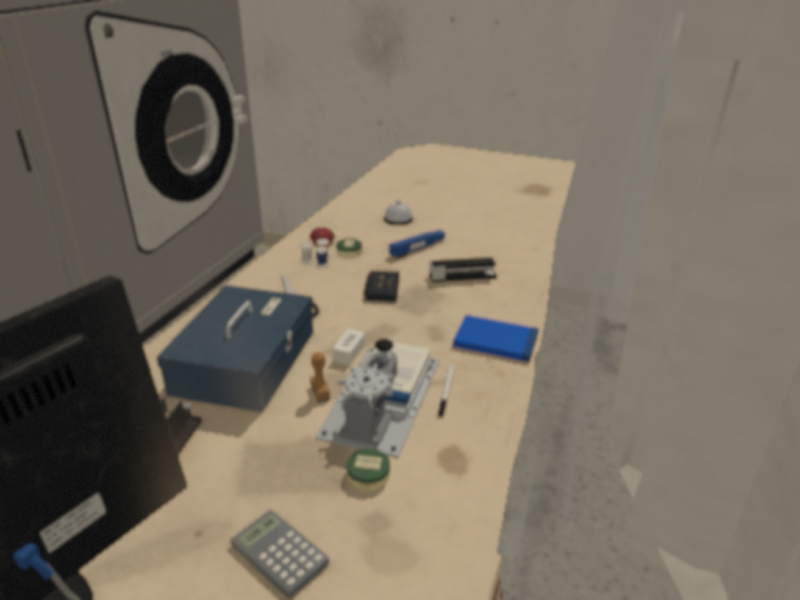

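The top view shows the dater at about (275-405, 280-355), with the cap at (340,315), the wheel at (297,318) and the white ticket book under the arm. The blue pad at (452,383) is the look-alike and stays untouched. Next I enlarge both views.

Run:
```python
import cv2,numpy as np
a=cv2.imread("raw_top0.png")[165:235,170:270]; cv2.imwrite("pics/c1.png",cv2.resize(a,None,fx=8,fy=8,interpolation=cv2.INTER_CUBIC))
b=cv2.imread("raw_side0.png")[205:295,200:300]; cv2.imwrite("pics/c2.png",cv2.resize(b,None,fx=6.5,fy=6.5,interpolation=cv2.INTER_CUBIC))
```

```text
(no output)
```

View pics/c1.png

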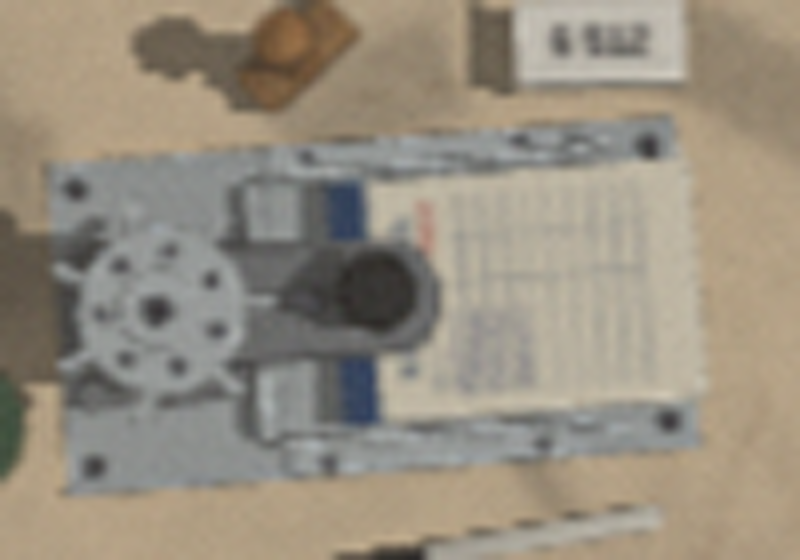

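View pics/c2.png

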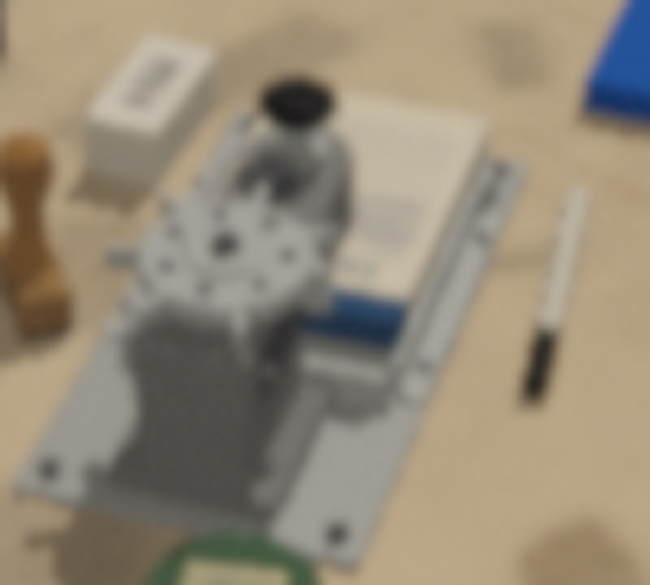

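The crops show the dater turned slightly. In c1 the wheel centre is at (157,310) with lugs at (265,300), (230,380), (148,405), (70,365), (65,270), (130,215) and about (215,230). The plate corners are (48,165), (672,117), (703,445) and (65,492). I fit the pose and project the possible stud positions.

```bash
cat > h.py <<'E'
import numpy as np,cv2
from workcell import manip
from scipy.optimize import least_squares
def proj(n,P):
    p=manip.camera_params(n);f=192/np.tan(np.radians(p['fov_y']/2))
    c=np.atleast_2d(P)@p['camera_from_world'][:3,:3].T+p['camera_from_world'][:3,3]
    return np.c_[p['cx']+f*c[:,0]/-c[:,2],p['cy']-f*c[:,1]/-c[:,2]]
def unproj(n,uv,z):
    p=manip.camera_params(n);f=192/np.tan(np.radians(p['fov_y']/2));M=p['camera_from_world']
    d=M[:3,:3].T@np.array([(uv[0]-p['cx'])/f,-(uv[1]-p['cy'])/f,-1]);o=-M[:3,:3].T@M[:3,3]
    return o+d*(z-o[2])/d[2]
def dat(q,P):
    P=np.atleast_2d(P).astype(float);c,s=np.cos(q[2]),np.sin(q[2])
    return np.c_[q[0]+c*P[:,0]-s*P[:,1],q[1]+s*P[:,0]+c*P[:,1],P[:,2]]
E
python3 - <<'E'
from h import *
C=lambda a:np.array(a)/8+[170,165]-.0
S=lambda a:np.array(a)/6.5+[200,205]
Pl=[[.15,.07,.004],[-.115,.07,.004],[-.115,-.07,.004],[.15,-.07,.004]]
# image up = +x world; image left=+y ; dater +x = +y world, dater +y = -x world
Pl=[[.15,-.07,.004],[-.115,-.07,.004],[-.115,.07,.004],[.15,.07,.004],[.095,0,.092],[.008,0,.108]]
uvT=C([[48,165],[672,117],[703,445],[65,492],[157,310],[377,288]])
print([unproj('top',u,.004).round(4) for u in uvT[:4]])
w=np.array([unproj('top',u,.004)[:2] for u in uvT[:4]]);print([np.linalg.norm(w[i]-w[i-1]).round(4) for i in range(4)])
for sg in(1,-1):
  P=np.array(Pl)*[1,sg,1]
  r=least_squares(lambda q:(proj('top',dat(q,P))-uvT).ravel(),[.4,0,1.6]); print(sg,r.x,r.cost,r.fun.reshape(-1,2).round(1))
  if sg==-1 : q=r.x
np.save('q.npy',q)
print('side check',((proj('side',dat(q,P))-[200,205])*6.5).round(0))
for k in range(7):
    a=np.pi+k*2*np.pi/7
    t=[.095+.04*np.cos(a),.04*np.sin(a),.102]; l=[.095+.046*np.cos(a),.046*np.sin(a),.092]
    print(k,*[((proj(n,dat(q,x))-o)*m).round(0)[0] for n,o,m in(('top',[170,165],8),('side',[200,205],6.5)) for x in (t,l)])
print('idx',*[((proj(n,dat(q,[.0444,0,.09]))-o)*m).round(0)[0] for n,o,m in(('top',[170,165],8),('side',[200,205],6.5))])
print('bookfront', unproj('top',C([690,280]),.021), dat(q,[-.092,0,.021]))
ux=np.array([np.cos(q[2]),np.sin(q[2])])
for p in ([690,165],[700,388],[690,280],[342,210],[366,208]): print(p,(unproj('top',C(p),.021)[:2]-q[:2])@ux)
E
```

```text
[array([0.6304, 0.2122, 0.004 ]), array([ 0.6495, -0.0498,  0.004 ]), array([ 0.512 , -0.0621,  0.004 ]), array([0.4935, 0.2042, 0.004 ])]
[np.float64(0.1372), np.float64(0.2627), np.float64(0.1381), np.float64(0.267)]
1 [0.57263416 0.05876104 1.64296111] 0.5872044038422933 [[-0.4 -0.4]
 [ 0.3 -0.4]
 [-0.3  0.3]
 [ 0.3  0.4]
 [ 0.3 -0.2]
 [-0.2  0.2]]
-1 [0.57323038 0.05880259 1.64584028] 3428.9336085636837 [[  2.4  41.3]
 [  3.6  41. ]
 [ -3.6 -41.6]
 [ -2.5 -41.3]
 [  0.3  -0.3]
 [ -0.2   0. ]]
side check [[348. 565.]
 [520. 162.]
 [227. 108.]
 [ -1. 486.]
 [215. 253.]
 [287.  93.]]
0 [257. 298.] [275. 298.] [249. 171.] [254. 183.]
1 [214. 222.] [225. 212.] [160. 179.] [153. 192.]
2 [127. 210.] [126. 197.] [109. 226.] [ 94. 247.]
3 [ 62. 270.] [ 52. 266.] [137. 280.] [126. 309.]
4 [ 68. 358.] [ 59. 366.] [227. 298.] [229. 331.]
5 [141. 407.] [142. 423.] [306. 265.] [320. 292.]
6 [225. 381.] [238. 392.] [314. 209.] [329. 226.]
idx [287. 298.] [258. 181.]
bookfront [ 0.58002193 -0.0569764   0.021     ] [[ 0.58012794 -0.03293848  0.021     ]]
[690, 165] -0.11976409352792249
[700, 388] -0.11652761414729346
[690, 280] -0.11596231770040881
[342, 210] 0.025665515010704323
[366, 208] 0.015673490583809707
```

Run:
```python
from h import *
q=np.array([0.57263416,0.05876104,1.64296111]);np.save('q.npy',q)
ims=[]
for n,(c,r,w,h) in (("top",(172,184,36,36)),("side",(208,220,48,48))):
    a=np.mean([manip.camera(n).astype(float) for _ in range(6)],0)[:,:,::-1]
    b=cv2.resize(a[r:r+h,c:c+w],(400,400),interpolation=cv2.INTER_CUBIC)
    b=np.clip((b-40)*1.35,0,255); ims.append(b)
    print(n,[(k,((proj(n,dat(q,[.095+.04*np.cos(np.pi+k*2*np.pi/7),.04*np.sin(np.pi+k*2*np.pi/7),.102]))-[c,r])*400/w).round()[0]) for k in range(7)])
cv2.imwrite('pics/c3.png',np.hstack(ims))
```

```text
top [(0, array([335., 205.])), (1, array([275.,  99.])), (2, array([154.,  81.])), (3, array([ 64., 164.])), (4, array([ 72., 286.])), (5, array([173., 355.])), (6, array([290., 319.]))]
side [(0, array([254.,  95.])), (1, array([140., 104.])), (2, array([ 74., 165.])), (3, array([110., 234.])), (4, array([224., 258.])), (5, array([327., 216.])), (6, array([337., 143.]))][ WARN:0@4.796] global loadsave.cpp:1063 imwrite_ Unsupported depth image for selected encoder is fallbacked to CV_8U.
```

View pics/c3.png

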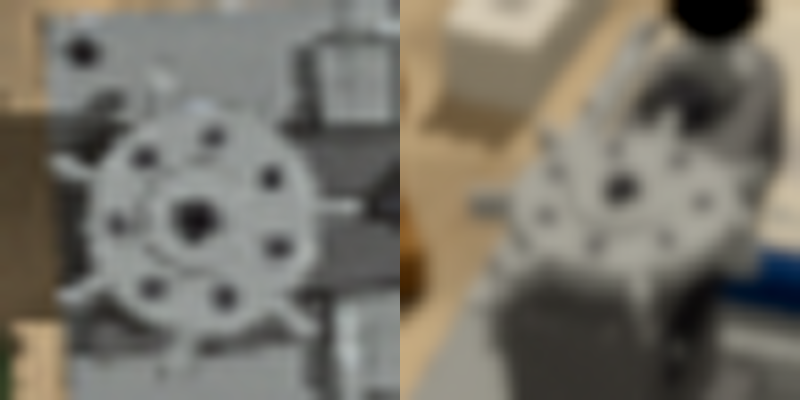

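The stud isn't obvious yet. I rectify both views onto the wheel plane, averaging more frames.

Run:
```python
from h import *
q=np.load('q.npy'); out=[]
hub={'top':np.array([172,184])+np.array([194,220])/(400/36),'side':np.array([208,220])+np.array([221,187])/(400/48)}
for n in("top","side"):
    a=np.mean([manip.camera(n).astype(float) for _ in range(16)],0)[:,:,::-1]; np.save(f'm_{n}.npy',a)
    sh=hub[n]-proj(n,dat(q,[.095,0,.092]))[0]; print(n,sh)
    a=cv2.resize(a.astype(np.float32),None,fx=4,fy=4,interpolation=cv2.INTER_CUBIC)
    b=cv2.GaussianBlur(a,(0,0),5); a=np.clip(a+1.5*(a-b),0,255)
    row=[]
    for z in (.092,.100):
        g=np.linspace(-.065,.065,300); X,Y=np.meshgrid(g,g)
        # image right = dater -x ; image up = dater -y (matches the top picture)
        P=np.c_[(.095-X).ravel(),Y.ravel(),np.full(X.size,z)]
        uv=((proj(n,dat(q,P))+sh+.5)*4-.5).astype(np.float32).reshape(300,300,2)
        m=cv2.remap(a,uv[...,0],uv[...,1],cv2.INTER_CUBIC)
        m=np.clip((m-50)*1.5,0,255)
        for k in range(7):
            t=k*2*np.pi/7
            for r in (.058,): cv2.putText(m,str(k),(int(150+r*np.cos(t)/.13*300)-5,int(150-r*np.sin(t)/.13*300)+5),0,.45,(0,0,255),1)
        row.append(m)
    out.append(np.hstack(row))
cv2.imwrite('pics/c4.png',np.vstack(out).astype(np.uint8))
```

```text
top [-0.48373814  0.24208573]
side [ 1.30432339 -1.47532181]
```

View pics/c4.png

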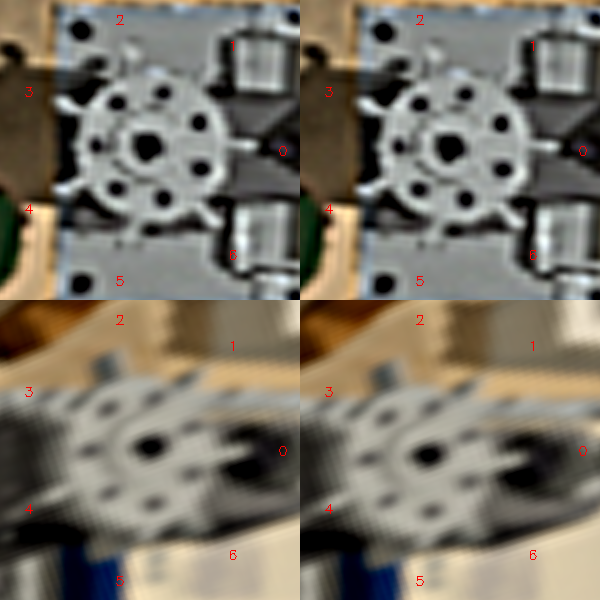

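Run:
```python
from h import *
q=np.load('q.npy'); out=[]
SH={'top':np.array([-.3,.2]),'side':np.array([1.3,-.3])}
np.set_printoptions(linewidth=200)
for n in("top","side"):
    a=np.load(f'm_{n}.npy').astype(np.float32)
    for z in (.087,.1):
      print(n,z)
      # unwrapped: rows radius, cols angle
      th=np.radians(np.arange(-26,360-26,.45)); r=np.arange(.030,.054,.00016)
      T,R=np.meshgrid(th,r)
      P=np.c_[(.095-R*np.cos(T)).ravel(),(-R*np.sin(T)).ravel(),np.full(T.size,z)]
      uv=(proj(n,dat(q,P))+SH[n]).astype(np.float32).reshape(*T.shape,2)
      m=cv2.remap(a,uv[...,0],uv[...,1],cv2.INTER_CUBIC); m=np.clip((m-60)*1.6,0,255)
      for k in range(7): cv2.putText(m,str(k),(int((26+k*51.43)/.45)-5,145),0,.45,(0,0,255),1)
      out.append(m)
cv2.imwrite('pics/c5.png',np.vstack(out).astype(np.uint8))
```

```text
top 0.087
top 0.1
side 0.087
side 0.1
```

View pics/c5.png

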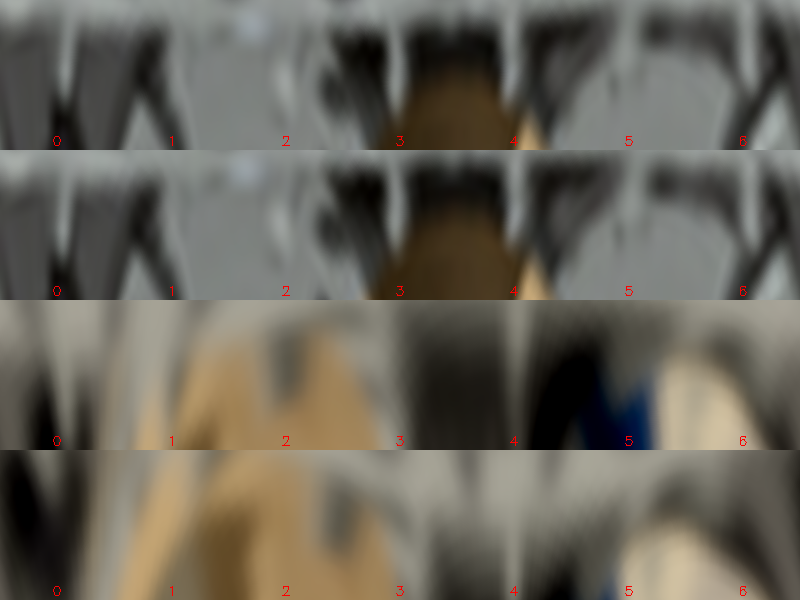

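The stud can't be told apart from still pictures, so I will compare pictures after one click, since the rest of the wheel has sevenfold symmetry. The book comes first: my readings put its front at x≈-0.117, which is 25 mm short and fits the description. I move towards the front of the dater and turn the tool so its x lies along the dater's x.

```bash
cat >> h.py <<'E'
from scipy.spatial.transform import Rotation as Ro
def go(x,y,z,yaw=0):
    """shares still needed from the measured pose to dater point x,y,z, tool x along dater x"""
    q=np.load('q.npy');o=manip.get_obs();R=Ro.from_quat(o['ee_rot'])
    d=R.inv().apply(dat(q,[x,y,z])[0]-o['position'])/.08
    G=Ro.from_matrix(np.c_[[np.cos(q[2]),np.sin(q[2]),0],[np.sin(q[2]),-np.cos(q[2]),0],[0,0,-1]])
    c,s=np.cos(q[2]),np.sin(q[2]);e=o['position'][:2]-q[:2]
    print('t',round(o['clock'],2),'dater',np.round([e@[c,s],e@[-s,c],o['position'][2]],4),'F',o['ft_force'].round(1),'shift',d.round(3),'turn',((R.inv()*G).as_rotvec()/np.radians(45)).round(3))
E
cat > g.sh <<'E'
python3 -c "from h import *;go($1)"
E
python3 -m inch '[[[0.1,-0.06,0],[0,0,-0.1]],[[0.2,-0.12,0],[0,0,-0.2]],[[0.3,-0.18,0],[0,0,-0.3]],[[0.4,-0.25,0],[0,0,-0.4]],[[0.5,-0.31,0],[0,0,-0.5]],[[0.6,-0.37,0],[0,0,-0.6]],[[0.7,-0.43,0],[0,0,-0.7]],[[0.8,-0.5,0],[0,0,-0.8]],[[0.9,-0.56,0],[0,0,-0.9]],[[1,-0.62,0],[0,0,-1]]]' 0; sh g.sh -.14,0,.06
```

```text
clock: 3.3
position: [0.3003, -0.4971, 0.2314]
ee_rot: [0.827, 0.562, -0.0, 0.0]
ft_force: [0.2, -0.1, -0.3]
grip_width: -0.002
grasp_force: 0.0
t 3.3 dater [-0.5348  0.3117  0.2314] F [ 0.2 -0.1 -0.3] shift [6.137 1.364 2.141] turn [ 0.     0.    -0.572]
```

```bash
python3 -m inch '[[[0.12,0.03,0],[0,0,-0.06]],[[0.25,0.06,0],[0,0,-0.12]],[[0.4,0.09,0],[0,0,-0.2]],[[0.55,0.12,0],[0,0,-0.27]],[[0.7,0.15,0],[0,0,-0.35]],[[0.8,0.18,0],[0,0,-0.42]],[[0.9,0.2,0],[0,0,-0.5]],[[1,0.22,0],[0,0,-0.57]],[[1,0.22,0],[0,0,-0.57]],[[1,0.22,0],[0,0,-0.57]]]' >/dev/null; sh g.sh -.14,0,.06
```

```text
t 4.3 dater [-0.4709  0.2611  0.2314] F [-1.   0.3 -0.3] shift [4.157 3.237 2.141] turn [-0.     0.    -0.008]
```

```bash
for i in 1 2 3; do python3 -m inch '[[[0.1,0.08,0],[0,0,0]],[[0.2,0.16,0],[0,0,0]],[[0.3,0.24,0],[0,0,0]],[[0.4,0.32,0],[0,0,0]],[[0.5,0.4,0],[0,0,0]],[[0.6,0.48,0],[0,0,0]],[[0.7,0.56,0],[0,0,0]],[[0.8,0.64,0],[0,0,0]],[[0.9,0.72,0],[0,0,0]],[[1,0.8,0],[0,0,0]]]' >/dev/null; done; python3 -m inch '[[[0.1,0.08,0.1],[0,0,0]],[[0.2,0.16,0.2],[0,0,0]],[[0.3,0.24,0.3],[0,0,0]],[[0.4,0.32,0.4],[0,0,0]],[[0.5,0.4,0.5],[0,0,0]],[[0.6,0.48,0.6],[0,0,0]],[[0.7,0.56,0.7],[0,0,0]],[[0.8,0.64,0.8],[0,0,0]],[[0.9,0.72,0.9],[0,0,0]],[[1,0.8,1],[0,0,0]]]' >/dev/null; sh g.sh -.14,0,.06
```

```text
t 8.3 dater [-0.1515  0.0029  0.1507] F [ 1.  -0.8  0. ] shift [0.144 0.035 1.133] turn [ 0.     0.    -0.007]
```

```bash
python3 -m inch '[[[0,0,0.12],[0,0,0]],[[0,0,0.24],[0,0,0]],[[0,0,0.36],[0,0,0]],[[0,0,0.48],[0,0,0]],[[0,0,0.6],[0,0,0]],[[0,0,0.72],[0,0,0]],[[0,0,0.84],[0,0,0]],[[0,0,0.94],[0,0,0]],[[0,0,1],[0,0,0]],[[0,0,1],[0,0,0]]]' >/dev/null; python3 -m inch '[[[0,0.03,0.12],[0,0,0]],[[0,0.03,0.24],[0,0,0]],[[0,0.03,0.36],[0,0,0]],[[0,0.03,0.48],[0,0,0]],[[0,0.03,0.58],[0,0,0]],[[0,0.03,0.66],[0,0,0]],[[0,0.03,0.72],[0,0,0]],[[0,0.03,0.72],[0,0,0]],[[0,0.03,0.72],[0,0,0]],[[0,0.03,0.72],[0,0,0]]]' >/dev/null; sh g.sh -.103,0,.012
```

```text
t 10.3 dater [-0.1522  0.0007  0.0141] F [ 0.1 -0.  -0.3] shift [0.615 0.005 0.027] turn [ 0.001  0.    -0.006]
```

Next comes the push towards x = -0.105, while I watch the force.

```bash
python3 -m inch '[[[0.06,0,0.02],[0,0,0]],[[0.12,0,0.02],[0,0,0]],[[0.18,0,0.02],[0,0,0]],[[0.24,0,0.02],[0,0,0]],[[0.3,0,0.02],[0,0,0]],[[0.36,0,0.02],[0,0,0]],[[0.42,0,0.02],[0,0,0]],[[0.48,0,0.02],[0,0,0]],[[0.54,0,0.02],[0,0,0]],[[0.58,0,0.02],[0,0,0]]]' >/dev/null;  sh g.sh -.103,0,.012
```

```text
t 11.3 dater [-0.1053  0.0007  0.0121] F [ 0.1 -2.1  0.8] shift [0.028 0.009 0.002] turn [ 0.     0.    -0.006]
```

```bash
python3 -m inch '[[[0.01,0,0],[0,0,0]],[[0.02,0,0],[0,0,0]],[[0.03,0,0],[0,0,0]],[[0.04,0,0],[0,0,0]],[[0.05,0,0],[0,0,0]],[[0.06,0,0],[0,0,0]],[[0.06,0,0],[0,0,0]],[[0.06,0,0],[0,0,0]],[[0.06,0,0],[0,0,0]],[[0.06,0,0],[0,0,0]]]' >/dev/null;  sh g.sh -.103,0,.012
```

```text
t 12.3 dater [-0.1016  0.0006  0.0122] F [ 1.2 -5.3  0.4] shift [-0.017  0.008  0.002] turn [ 0.     0.001 -0.007]
```

```bash
python3 -m inch '[[[0.02,0,0],[0,0,0]],[[0.03,0,0],[0,0,0]],[[0.04,0,0],[0,0,0]],[[0.05,0,0],[0,0,0]],[[0.05,0,0],[0,0,0]],[[0.05,0,0],[0,0,0]],[[0.05,0,0],[0,0,0]],[[0.05,0,0],[0,0,0]],[[0.05,0,0],[0,0,0]],[[0.05,0,0],[0,0,0]]]' >/dev/null;  sh g.sh -.103,0,.012
```

```text
t 13.3 dater [-0.1012 -0.      0.0125] F [  5.5 -14.7  -0.2] shift [-0.022 -0.     0.006] turn [ 0.002  0.006 -0.011]
```

The book stopped hard at 14.7 N with the finger face at about x = -0.090, so it is home. I back off, rise and move over to the wheel's +y side.

```bash
python3 -m inch '[[[-0.15,0,0],[0,0,0]],[[-0.3,0,0],[0,0,0]],[[-0.45,0,0],[0,0,0]],[[-0.5,0,-0.1],[0,0,0]],[[-0.5,0,-0.25],[0,0,0]],[[-0.5,0,-0.4],[0,0,0]],[[-0.5,0,-0.6],[0,0,0]],[[-0.5,0,-0.8],[0,0,0]],[[-0.5,0,-1],[0,0,0]],[[-0.5,0,-1],[0,0,0]]]' >/dev/null
python3 -m inch '[[[0,0,-0.15],[0,0,0]],[[0,0,-0.3],[0,0,0]],[[0,-0.1,-0.45],[0,0,0]],[[0.1,-0.2,-0.6],[0,0,0]],[[0.3,-0.3,-0.7],[0,0,0]],[[0.5,-0.4,-0.8],[0,0,0]],[[0.7,-0.5,-0.8],[0,0,0]],[[0.85,-0.6,-0.8],[0,0,0]],[[1,-0.65,-0.8],[0,0,0]],[[1,-0.65,-0.8],[0,0,0]]]' >/dev/null
python3 -m inch '[[[0.1,0,0],[0,0,0]],[[0.2,0,0],[0,0,0]],[[0.3,0,0],[0,0,0]],[[0.4,0,0],[0,0,0]],[[0.5,0,0],[0,0,0]],[[0.6,0,0],[0,0,0]],[[0.7,0,0],[0,0,0]],[[0.8,0,0],[0,0,0]],[[0.9,0,0],[0,0,0]],[[1,0,0],[0,0,0]]]' >/dev/null
python3 -m inch '[[[0.1,0,0],[0,0,0]],[[0.2,0,0],[0,0,0]],[[0.3,0,0],[0,0,0]],[[0.4,0,0],[0,0,0]],[[0.5,0,0],[0,0,0]],[[0.6,0,0],[0,0,0]],[[0.7,0,0],[0,0,0]],[[0.8,0,0],[0,0,0]],[[0.9,0,0],[0,0,0]],[[1,0,0],[0,0,0]]]' >/dev/null
sh g.sh .124,.052,.084
```

```text
t 17.3 dater [0.104  0.0517 0.1561] F [-0.5 -0.5 -0.5] shift [ 0.251 -0.005  0.901] turn [ 0.     0.    -0.007]
```

```bash
python3 -m inch '[[[0.1,0,0],[0,0,0]],[[0.2,0,0],[0,0,0]],[[0.25,0,0.1],[0,0,0]],[[0.25,0,0.25],[0,0,0]],[[0.25,0,0.4],[0,0,0]],[[0.25,0,0.55],[0,0,0]],[[0.25,0,0.7],[0,0,0]],[[0.25,0,0.82],[0,0,0]],[[0.25,0,0.9],[0,0,0]],[[0.25,0,0.9],[0,0,0]]]' >/dev/null
sh g.sh .091,.052,.084
```

```text
t 18.3 dater [0.1232 0.0521 0.0831] F [-0.5 -0.4  0.4] shift [-0.402  0.003 -0.011] turn [-0.002  0.    -0.006]
```

```bash
python3 -m inch '[[[-0.06,0,0],[0,0,0]],[[-0.12,0,0],[0,0,0]],[[-0.18,0,0],[0,0,0]],[[-0.22,0,0],[0,0,0]],[[-0.22,0,0],[0,0,0]],[[-0.22,0,0],[0,0,0]],[[-0.22,0,0],[0,0,0]],[[-0.22,0,0],[0,0,0]],[[-0.22,0,0],[0,0,0]],[[-0.22,0,0],[0,0,0]]]' >/dev/null
sh g.sh .091,.052,.084
python3 -m inch '[[[-0.04,0,0],[0,0,0]],[[-0.08,0,0],[0,0,0]],[[-0.12,0,0],[0,0,0]],[[-0.16,0,0],[0,0,0]],[[-0.16,0,0],[0,0,0]],[[-0.16,-0.1,0],[0,0,0]],[[-0.16,-0.3,0],[0,0,0]],[[-0.16,-0.6,0],[0,0,0]],[[-0.16,-0.9,0],[0,0,0]],[[-0.16,-1,0],[0,0,0]]]' >/dev/null
sh g.sh .091,.052,.084
python3 - <<'E'
from h import *
out=[]
for n in("top","side"):
    a=np.mean([manip.camera(n).astype(float) for _ in range(8)],0)[:,:,::-1]; np.save(f'n_{n}.npy',a)
    c,r,w=(172,184,36) if n=='top' else (208,220,48)
    f=lambda x:cv2.resize(np.clip(x[r:r+w,c:c+w],0,255).astype(np.uint8),(400,400),interpolation=cv2.INTER_CUBIC)
    out.append(np.hstack([f((a-40)*1.35)[:300 if n=='x' else 400],f(128+3*(a-np.load(f'm_{n}.npy')))]))
cv2.imwrite('pics/c6.png',cv2.resize(np.vstack(out),(600,600)))
E
```

```text
t 19.3 dater [0.106  0.0518 0.0841] F [-4.2  1.   2.9] shift [-0.188 -0.001  0.002] turn [-0.    -0.    -0.006]
t 20.3 dater [0.0933 0.134  0.0838] F [ 0.3 -0.2  1.1] shift [-0.025  1.025 -0.003] turn [-0.001  0.002 -0.005]
```

View pics/c6.png

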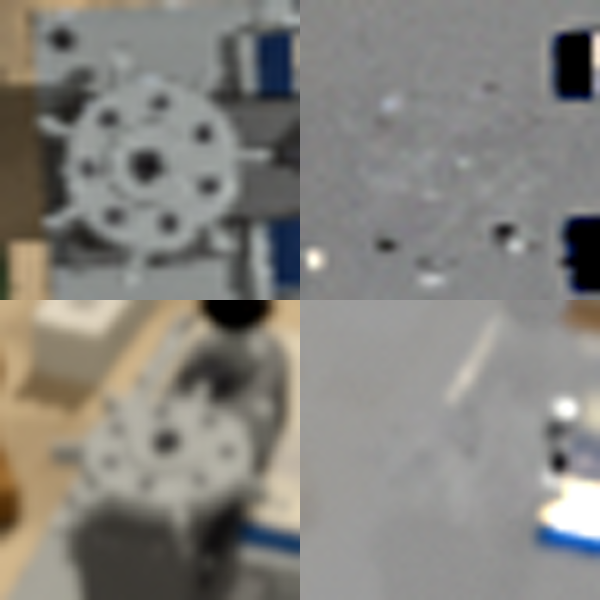

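The difference picture shows changes only at lug positions 5 and 6. The side view has a bright new spot at about (566,408), and the top view changes at (510,238) and (430,275). The stud has therefore moved from 5 to 6, so one more identical counter-clockwise click brings it to the index. The book's blue strip sits against the stop.

```bash
python3 -m inch '[[[0.15,0,0],[0,0,0]],[[0.3,0,0],[0,0,0]],[[0.38,0.1,0],[0,0,0]],[[0.38,0.25,0],[0,0,0]],[[0.38,0.4,0],[0,0,0]],[[0.38,0.55,0],[0,0,0]],[[0.38,0.7,0],[0,0,0]],[[0.38,0.85,0],[0,0,0]],[[0.38,1,0],[0,0,0]],[[0.38,1,0],[0,0,0]]]' >/dev/null
sh g.sh .093,.052,.084
python3 -m inch '[[[-0.06,0,0],[0,0,0]],[[-0.12,0,0],[0,0,0]],[[-0.18,0,0],[0,0,0]],[[-0.22,0,0],[0,0,0]],[[-0.22,0,0],[0,0,0]],[[-0.22,0,0],[0,0,0]],[[-0.22,0,0],[0,0,0]],[[-0.22,0,0],[0,0,0]],[[-0.22,0,0],[0,0,0]],[[-0.22,0,0],[0,0,0]]]' >/dev/null
sh g.sh .093,.052,.084
python3 -m inch '[[[-0.04,0,0],[0,0,0]],[[-0.08,0,0],[0,0,0]],[[-0.12,0,0],[0,0,0]],[[-0.16,0,0],[0,0,0]],[[-0.16,0,0],[0,0,0]],[[-0.16,-0.1,0],[0,0,0]],[[-0.16,-0.3,0],[0,0,0]],[[-0.16,-0.6,0],[0,0,0]],[[-0.16,-0.9,0],[0,0,0]],[[-0.16,-1,0],[0,0,0]]]' >/dev/null
sh g.sh .008,0,.13
python3 - <<'E'
from h import *
out=[]
for n in("top","side"):
    a=np.mean([manip.camera(n).astype(float) for _ in range(8)],0)[:,:,::-1]
    c,r,w=(172,184,36) if n=='top' else (208,220,48)
    f=lambda x:cv2.resize(np.clip(x[r:r+w,c:c+w],0,255).astype(np.uint8),(400,400),interpolation=cv2.INTER_CUBIC)
    out.append(np.hstack([f((a-40)*1.35),f(128+3*(a-np.load(f'n_{n}.npy')))]))
cv2.imwrite('pics/c7.png',cv2.resize(np.vstack(out),(600,600)))
E
```

```text
t 22.1 dater [0.1231 0.0501 0.084 ] F [-1.1  0.9 -0.2] shift [-0.376 -0.021 -0.   ] turn [ 0.    -0.001 -0.008]
t 23.1 dater [0.1059 0.0517 0.0841] F [-0.2  1.1 -0.1] shift [-0.162 -0.004  0.002] turn [ 0.    -0.    -0.006]
t 24.1 dater [0.0933 0.1341 0.0838] F [ 0.5  0.5 -0.2] shift [-1.06   1.68  -0.577] turn [-0.001  0.002 -0.005]
```

View pics/c7.png

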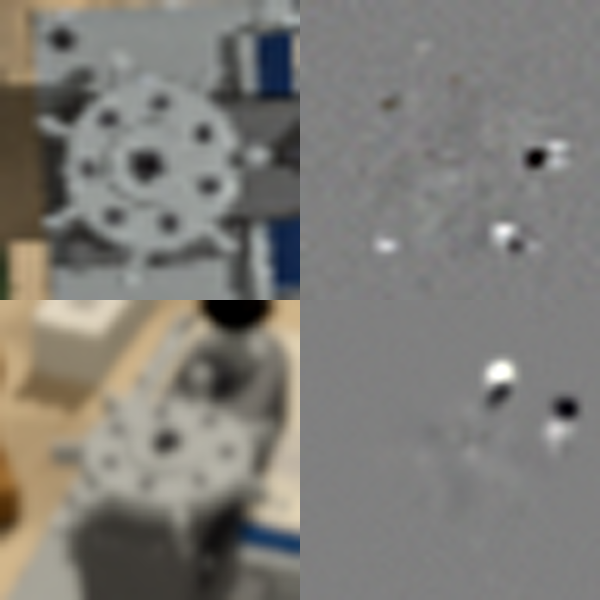

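The round stud now stands at the index: top (258,155), side (202,375), with nothing left at lug 6. I go over the cap.

```bash
python3 -m inch '[[[0,0,-0.2],[0,0,0]],[[0,0,-0.4],[0,0,0]],[[-0.1,0,-0.6],[0,0,0]],[[-0.25,0.1,-0.75],[0,0,0]],[[-0.4,0.25,-0.75],[0,0,0]],[[-0.55,0.4,-0.75],[0,0,0]],[[-0.7,0.55,-0.75],[0,0,0]],[[-0.85,0.7,-0.75],[0,0,0]],[[-1,0.85,-0.75],[0,0,0]],[[-1,0.9,-0.75],[0,0,0]]]' >/dev/null
python3 -m inch '[[[-0.06,0.1,0],[0,0,0]],[[-0.06,0.2,0],[0,0,0]],[[-0.06,0.3,0],[0,0,0]],[[-0.06,0.4,0],[0,0,0]],[[-0.06,0.5,0],[0,0,0]],[[-0.06,0.6,0],[0,0,0]],[[-0.06,0.7,0],[0,0,0]],[[-0.06,0.78,0],[0,0,0]],[[-0.06,0.78,0],[0,0,0]],[[-0.06,0.78,0],[0,0,0]]]' >/dev/null
sh g.sh .008,0,.0955
```

```text
t 26.9 dater [ 0.008  -0.0021  0.144 ] F [-0.3  0.   0.5] shift [-0.    -0.027  0.606] turn [-0.    -0.    -0.006]
```

Now I press down to z≈0.096 and read the force.

```bash
python3 -m inch '[[[0,-0.03,0.1],[0,0,0]],[[0,-0.03,0.2],[0,0,0]],[[0,-0.03,0.3],[0,0,0]],[[0,-0.03,0.4],[0,0,0]],[[0,-0.03,0.46],[0,0,0]],[[0,-0.03,0.5],[0,0,0]],[[0,-0.03,0.54],[0,0,0]],[[0,-0.03,0.58],[0,0,0]],[[0,-0.03,0.6],[0,0,0]],[[0,-0.03,0.6],[0,0,0]]]' >/dev/null
sh g.sh .008,0,.0955
```

```text
t 27.9 dater [0.0078 0.0003 0.0968] F [-7.5 -1.2 10.1] shift [0.003 0.004 0.016] turn [-0.     0.001 -0.006]
```

```bash
python3 -m inch '[[[0,0,0.01],[0,0,0]],[[0,0,0.02],[0,0,0]],[[0,0,0.03],[0,0,0]],[[0,0,0.04],[0,0,0]],[[0,0,0.04],[0,0,0]],[[0,0,0.04],[0,0,0]],[[0,0,0.04],[0,0,0]],[[0,0,0.04],[0,0,0]],[[0,0,0.04],[0,0,0]],[[0,0,0.04],[0,0,0]]]' >/dev/null
sh g.sh .008,0,.0955
```

```text
t 28.9 dater [0.0078 0.0001 0.0965] F [-19.5  -5.   39.8] shift [0.003 0.001 0.013] turn [ 0.001  0.003 -0.007]
```

At 39.8 N with the travel stopped at 11.5 mm, the stamp bears firmly on the book. I rise clear.

```bash
python3 -m inch '[[[0,0,-0.06],[0,0,0]],[[0,0,-0.12],[0,0,0]],[[0,0,-0.2],[0,0,0]],[[0,0,-0.3],[0,0,0]],[[0,0,-0.45],[0,0,0]],[[0,0,-0.6],[0,0,0]],[[0,0,-0.75],[0,0,0]],[[0,0,-0.9],[0,0,0]],[[0,0,-1],[0,0,0]],[[0,0,-1],[0,0,0]]]' >/dev/null
python3 -m inch '[[[0,-0.1,0],[0,0,0]],[[0,-0.2,0],[0,0,0]],[[0,-0.35,0],[0,0,0]],[[0,-0.5,0],[0,0,0]],[[0,-0.65,0],[0,0,0]],[[0,-0.8,0],[0,0,0]],[[0,-0.9,0],[0,0,0]],[[0,-1,0],[0,0,0]],[[0,-1,0],[0,0,0]],[[0,-1,0],[0,0,0]]]' >/dev/null
sh g.sh .008,0,.0955
python3 - <<'E'
from h import *
a=np.hstack([cv2.resize(manip.camera(n)[r:r+70,c:c+70,::-1],(400,400),interpolation=cv2.INTER_CUBIC) for n,c,r in(("top",170,165),("side",205,205))])
cv2.imwrite('pics/end.png',a)
E
```

```text
t 30.9 dater [0.0081 0.08   0.1731] F [1.1 0.2 0.2] shift [0.004 1.    0.97 ] turn [ 0.001  0.    -0.007]
```

View pics/end.png

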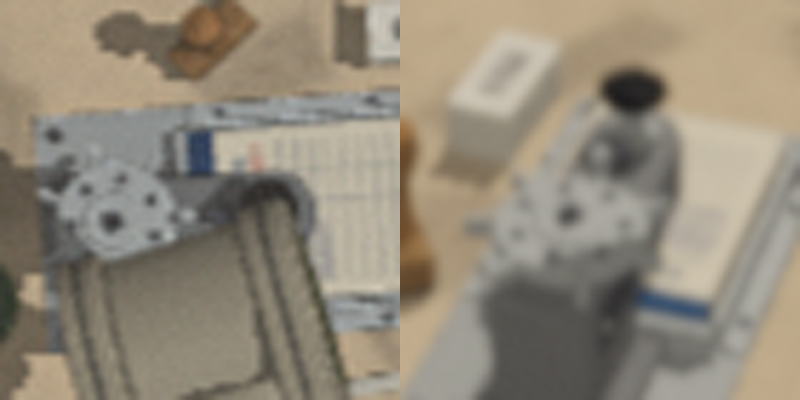

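The cap is up at side (632,90), the stud is still at the index at side (600,155), and the book is against the stop.

```bash
python3 -c "from workcell import manip;print(manip.hand_in())"
```

```text
the job is handed in; nothing more can be done
None
```

I turned the day wheel two clicks so the stud faces the index, pushed the ticket book home against the stop, then pressed the plunger (about 40 N at the cap) and let it rise; the job is handed in, but no verdict came back.

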